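Hang the washed gate back on the vibrating table

TASK

The metal guard gate of the mould-vibrating table has been washed and stands in the white drying stand. Lift it out by its grip tab, hang it on the table's two hinge pins with the gate standing well open towards the robot so that both knuckles are fully down, then swing it shut under the keeper hood until it rests against the stop, and let go. The pins bend easily: feel for them and never force the gate, and leave the other things alone.

Things in the scene. Friction and masses are not known exactly. Their poses are not given: they have to be found in the camera images.
- station: Vibrating table for chocolate moulds, fixed: grey housing 195 x 260 x 30 mm with a steel plate and low rear wall. Origin on its underside below the middle of the gate opening; +x to its back, -x out of the front (to the robot), +y to the hinge side, z up. Gate pressing on table, post or pins with over 40 N spoils them.
- slot_front (a point): On the table at (-16, 80, 50) mm of its frame, axes as the table's: front mark of the hinge post's slot, at the lower seat's height. Post and pins are rigid, but clamped anywhere in the slot: the vertical pin axis is at the table's y = 80 mm, from 4 to 28 mm behind this mark (x = -12 to +12 mm of the table), different each time and not measured.
- upper_seat (a point): On the table at (0, 80, 140) mm: upper seat's height, mid-slot. From each seat (z = 50 and 140 mm) rises a steel pin, 8 mm diameter, 18 mm tall, nearly flat top, both on one axis. Each seat is the top of an arm 8 mm wide (x), 8 mm thick, reaching 9 mm past the pin axis to -y. The dark 18 mm square post, top at z = 170 mm, starts 20 mm past the axis on the +y side.
- stop (a point): Front face of the aluminium keeper post (32 mm wide), at (4, -70, 110) mm of the table: the shut gate's back face rests here near its free edge. Its hood, 6 mm thick, underside at z = 183 mm, spans y -87 to -55 and x -18 to 22 mm: the gate cannot be lowered when shut; its free edge swings in under the hood from -x.
- gate: The loose gate, about 0.4 kg: upright panel 8 x 120 x 130 mm. Origin on its bottom edge under the middle of the grip tab; x its face normal, +y towards the knuckles, z up. Panel from y = -65 (free edge) to +55 mm; mass centre within 15 mm of the tab's middle. Shut, its axes are parallel to the table's within 5 degrees; opening swings the free edge to the table's -x.
- gate_grip (a point): Middle of the grip, at (0, 0, 155) mm of the gate: an upstanding tab 10 mm thick (gate's x), 40 mm wide (y), from 130 to 172 mm above the gate's bottom edge. Pinch it from above across its thickness.
- gate_knuckle (a point): Centre of the lower knuckle's lower mouth, at (0, 85, 5) mm of the gate. Two vertical tubes on one axis, 28 mm outside, 11 mm bore right through, 20 mm long, lower mouths 5 and 95 mm above the gate's bottom edge, joined to the panel by 7 mm straps. Fully down, this point is at z = 50 mm of the table, both tubes on their seats.
- gate_free (a point): On the gate's free edge, at (0, -65, 65) mm of the gate, mid-thickness, 150 mm from the knuckle axis. With the gate shut it is at x = 0 of the table's frame.
- stand: White drying stand, fixed; base 120 x 110 x 10 mm; two cheeks 90 mm long, up to 50 mm above the bench, form a slot about 10 mm wide in which the gate stands, its bottom edge 10 mm above the bench. Origin under the slot on the bench, axes as the standing gate's.
- mould: Filled chocolate mould 100 x 160 x 20 mm on the vibrating plate; leave alone. Origin at its underside's centre.
- mould_b: Same kind of mould, lying on the bench; leave alone. Origin at its underside's centre.
- bowl: Steel bowl, 124 mm across, 60 mm high; leave alone. Origin at its underside's centre.
- nut_jar: Closed jar of nuts, 72 mm across, 85 mm high; leave alone. Origin at its underside's centre.
- spatula: Spatula lying flat; leave alone.
- brush: Brush lying flat; leave alone.
- cup: White cup, 70 mm across, 70 mm high; leave alone. Origin at its underside's centre.
Not all that is in view belongs to the job. There is more than one size of the gate; the job needs the middle-sized.

How it is judged:
By the outcome, as a careful person would: the job done as asked, in the order asked, and still so for the second after the job is handed in, with the robot touching nothing.
It also fails if it takes over 61 s, if anything falls off the work surface, if the arm or the gripper's body presses on something with over 40 N, if the wrist force passes 120 N, or if a joint passes its speed limit or range.

ROBOT

A 6-joint arm with a two-finger parallel gripper is mounted at the origin on the work surface. World frame = base frame: x ahead of the robot, y to its left, z up, the work surface at z = 0. Lengths are in m, angles in rad, forces in N, time in s.
With the tool pointing down it reaches from about 0.35 to 0.775 m from the base axis. Payload 7.3 kg.
Tool frame: the origin (TCP) lies at the very end of the fingers, on their centre line; the grasp point (between the pads) lies 19 mm behind it (robot.pinch_z is the distance from the TCP to the grasp point, in m); z points along the fingers, y is the line along which they close (so a half turn about z gives the same grasp; the last joint's range is limited). The gripper opens to 92 mm and grips with 3 to 60 N. Pads are 19 mm wide; open, the fingers measure 130 mm over their backs; the gripper's body (75 mm by 190 mm) begins 47 mm behind the grasp point.
Start: joints at [-1.321, 0.342, 1.524, -0, 1.275, -0.146], TCP at [0.202, -0.484, 0.227] pointing down, gripper open.
Joint ranges: [-2.53, 2.53], [-0.77, 2.02], [0.04, 2.7], [-1, 4.14], [0.28, 2.66], [-3.11, 3.11]. Speed limits (rad/s): [2.57, 2.57, 3.14, 3.14, 3.14, 3.14].

INTERFACE

Orientations are given as [roll, pitch, yaw] about the fixed x, y, z axes, in that order (R = Rz(yaw) Ry(pitch) Rx(roll)).
In Python, from cell import robot gives the robot as it stands.
- The arm moves only by the tool move_arm, never from a script. Its argument "motion" is a list of rows, each a list of 6 numbers: the shift along the tool's x, y, z in units of 0.1 m (1.0 is 0.1 m), then the turn, a rotation vector about the tool's x, y, z in units of pi rad (1.0 is pi rad). In form: [[dx, dy, dz, rx, ry, rz], ...]. A call has 1 to 12 rows; each row is the pose to reach, as a shift and turn from the pose commanded when the call began, along the tool's axes at that moment, turning the shorter way round; what a row does not reach only later rows make up. A row lasts 1/8 s, in which the tool goes at most 62.5 mm and 10.7 degrees, less where a joint would pass 70% of its speed; a pose out of reach is approached as far as the arm can. A call with a number of a shift or a turn outside -1 to 1 is refused whole. A call with a gripper value outside its range is refused whole. "fingers" is the opening, from -1 (shut) to 1 (fully open), set as the call begins (left out, the last holds). The fingers move at their own pace and stop on an object; "newtons" is the grip in N (left out, the last holds). Time passes only in rows, so rows that repeat a pose let the fingers close. It gives the time, the measured TCP pose, the force, the opening and the grip force at its end, in the units of the state.
- robot.observe(): the state, without advancing time (a new reading comes with each control period).
- robot.read_camera(name): name is "side" or "top"; returns a dict with "image" (480x640x3 uint8, red, green, blue), "range_z" (480x640 float32, m along the optical axis (not along the pixel's ray), 0 where there is no reading), "vfov" (degrees; the focal length in pixels is half the picture's height over the tangent of half this angle, whatever the lens; pixels are square), "cx", "cy" (the principal point, pixels), "k1" (the pictures are not rectified: a ray, as slopes to the right and down, at radius r is drawn at 1 + k1 r^2 times it, then the intrinsics apply), "extrinsics" (4x4, takes a point from camera to world coordinates). Camera axes: x right, y up, looking along -z (the intrinsics and any distortion apply to the point x, -y, -z); pixel columns grow to the right and rows downward; lengths in m; the calibration is good to about 2 mm. A picture is of the moment at which its call begins.
- robot.hand_in(): hands the job in; it is judged then, once.
The state is a dict: "time": time; "qpos": joint angles; "qvel": joint speeds; "joint_efforts": joint torques, N m; "tool_pos": TCP position; "tool_rot": TCP orientation; "contact_force": force on the tool from outside, world axes, zero at the start; "torque": the same for the moment, N m; "opening": finger opening in m; "grip_force": force on a finger pad.
Only numpy, scipy, OpenCV 4.12 (cv2) and the standard library are available. Lean on these libraries where they do the work, as an engineer would, in place of code of your own. Each camera call takes 0.05 s, during which the arm holds its last target. There are 200 camera calls.

## Working session

There is one attempt and no reset: what is moved stays moved. The work goes in short steps, Python scripts to look and compute and a tool call to move; the robot and the scene stay as the last step left them, time stands still between calls to the robot, and variables do not carry over. Pictures are saved under pics/ and viewed, at most 10 in all, crops included, and the job is handed in when it is done.

Besides the shell and the picture viewer there is one more tool, called after ">>>" as a command line: name --pt "numbers of a row" for each row, then --argument value for the rest. move_arm: Moves the arm, as the interface text tells. Shifts and turns lie within -1 to 1; 1 stands for 0.1 m of shift or pi rad of turn. Its arguments: {"type":"object","properties":{"motion":{"type":"array"},"fingers":{"type":"number"},"newtons":{"type":"number"}},"required":["motion"]}

```bash
mkdir -p pics
cat > h.py <<'E'
import numpy as np, cv2
from cell import robot
from scipy.spatial.transform import Rotation as R
def cam(n):
    c=robot.read_camera(n); np.savez(f'{n}.npz',**c); return c
def load(n): return dict(np.load(f'{n}.npz'))
def f_(c): return 240/np.tan(np.radians(float(c['vfov']))/2)
def pts(c):
    f=f_(c);h,w=c['range_z'].shape
    u,v=np.meshgrid(np.arange(w),np.arange(h))
    x=(u-c['cx'])/f;y=(v-c['cy'])/f;k=float(c['k1']);a,b=x.copy(),y.copy()
    for _ in range(8):
        s=1+k*(a*a+b*b);a,b=x/s,y/s
    z=c['range_z'];P=np.stack([a*z,-b*z,-z,np.ones_like(z)],-1)
    W=P@c['extrinsics'].T; W=W[...,:3]; W[z==0]=np.nan; return W
def ray(c,u,v):
    f=f_(c);x=(u-c['cx'])/f;y=(v-c['cy'])/f;k=float(c['k1']);a,b=x,y
    for _ in range(8):
        s=1+k*(a*a+b*b);a,b=x/s,y/s
    E=c['extrinsics'];return E[:3,3],E[:3,:3]@np.array([a,-b,-1.])
def onz(c,u,v,z):
    o,d=ray(c,u,v);return o+d*(z-o[2])/d[2]
def proj(c,p):
    E=c['extrinsics'];q=E[:3,:3].T@(np.asarray(p)-E[:3,3]);a,b=q[0]/-q[2],-q[1]/-q[2]
    s=1+float(c['k1'])*(a*a+b*b);f=f_(c);return a*s*f+c['cx'],b*s*f+c['cy']
E
python3 - <<'E'
from h import *
for n in('side','top'):
    c=cam(n);cv2.imwrite(f'pics/{n}0.png',c['image'][...,::-1]);print(n,c['vfov'],c['cx'],c['cy'],c['k1'],c['extrinsics'].round(3).tolist())
print(robot.observe())
E
```

```text
side 54.27610434396609 324.54719559480645 232.60730025608785 0.0034744162795701606 [[-0.976, 0.16, -0.15, 0.368], [-0.219, -0.661, 0.718, 0.941], [0.016, 0.733, 0.68, 1.009], [0.0, 0.0, 0.0, 1.0]]
top 55.15504758003448 325.4605364802015 238.13618723023149 -0.03252990740784299 [[-0.028, 0.99, -0.137, 0.441], [-1.0, -0.027, 0.015, 0.013], [0.011, 0.137, 0.99, 1.199], [0.0, 0.0, 0.0, 1.0]]
{'time': 0.1, 'qpos': array([-1.32101957e+00,  3.42676195e-01,  1.52490865e+00, -5.33390523e-06,
        1.27540207e+00, -1.46006148e-01]), 'qvel': array([ 2.15101119e-04, -4.75368518e-04, -2.22110485e-03, -7.14033129e-05,
       -1.39340084e-03, -3.25316207e-04]), 'joint_efforts': array([ 1.53997247e-03, -4.32005453e+01, -2.44693083e+01,  7.19001819e-02,
        5.25545678e-02, -5.24329414e-05]), 'tool_pos': array([ 0.20233015, -0.48405731,  0.22610693]), 'tool_rot': array([-3.14021248e+00, -1.97802153e-04,  3.95784323e-01]), 'contact_force': array([0.29298931, 0.44896772, 0.20057367]), 'torque': array([ 0.01211877, -0.03666528,  0.00694534]), 'grip_force': 0.0, 'opening': 0.09202258985813329}
```

View pics/side0.png

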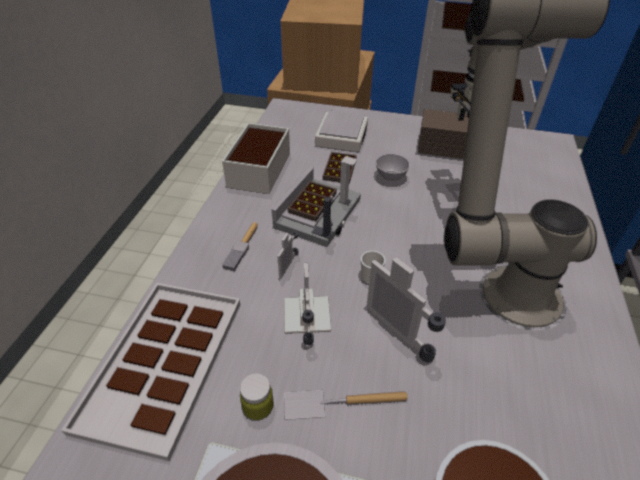

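View pics/top0.png

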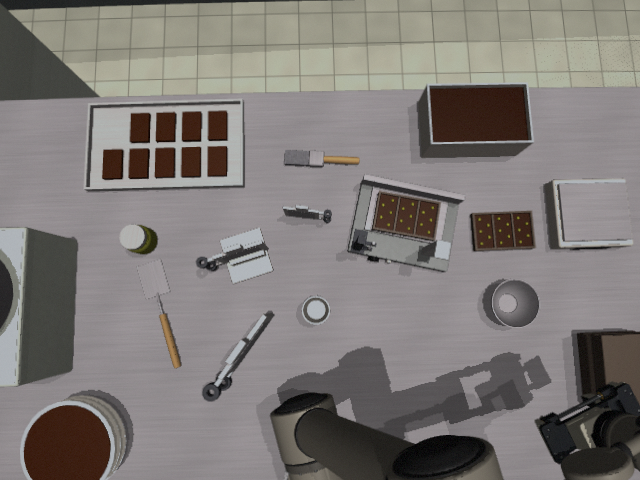

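The side view shows the gate in the white stand at about (305,300) and the table at (320,205). The top view shows the stand at (240,255), the table at (405,225), the dark hinge post at (362,242) and the keeper at (442,250). The large gate at (240,350) and the small one at (305,213) are decoys.

Run:
```python
from h import *
t=load('top');s=load('side')
def crop(c,x,y,w,h,k=4):return cv2.resize(c['image'][y:y+h,x:x+w],None,fx=400/w,fy=300/h,interpolation=cv2.INTER_CUBIC)
m=np.vstack([np.hstack([crop(t,185,205,100,75),crop(t,335,170,140,105)]),np.hstack([crop(s,260,255,100,75),crop(s,265,145,120,105)])])
cv2.imwrite('pics/m.png',m[...,::-1])
T=pts(t);S=pts(s)
np.set_printoptions(precision=4,suppress=True)
# housing: points with z 0.02..0.04 around station
def rect(P,msk):
    q=P[msk][:,:2]; r=cv2.minAreaRect((q*1000).astype(np.float32)); return r
reg=np.zeros(T.shape[:2],bool);reg[165:280,335:475]=1
for lo,hi in((.02,.04),(.04,.07),(.155,.18),(.18,.2)):
    m_=reg&(T[...,2]>lo)&(T[...,2]<hi);print(lo,m_.sum(),rect(T,m_),np.median(T[m_],0))
m_=reg&(T[...,2]>.012);
mm=cv2.morphologyEx(m_.astype(np.uint8),cv2.MORPH_OPEN,np.ones((3,3)))>0;print('all',rect(T,mm))
reg[:]=0;reg[225:290,190:280]=1
for lo,hi in((.003,.02),(.03,.06),(.105,.12),(.13,.15),(.15,.175),(.176,.19)):
    m_=reg&(T[...,2]>lo)&(T[...,2]<hi);print('gate',lo,m_.sum(),rect(T,m_) if m_.sum()>3 else'',np.median(T[m_],0))
print(np.nanmedian(T[300:330,420:450],(0,1)),np.nanmedian(S[250:280,180:210],(0,1)))
```

```text
0.02 3700 ((614.5275268554688, -232.80892944335938), (321.03594970703125, 196.6682586669922), 74.7485122680664) [ 0.5995 -0.185   0.0293]
0.04 3107 ((629.631591796875, -204.64352416992188), (259.6284484863281, 183.80482482910156), 74.42396545410156) [ 0.6556 -0.2116  0.0544]
0.155 96 ((569.4644165039062, -162.64425659179688), (177.7852020263672, 18.371736526489258), 84.26152801513672) [ 0.5734 -0.0863  0.1678]
0.18 268 ((548.1444091796875, -261.48828125), (33.27137756347656, 40.41444396972656), 74.0096206665039) [ 0.5474 -0.2612  0.1874]
all ((622.6643676757812, -233.43338012695312), (312.4413146972656, 206.47752380371094), 76.67127227783203)
gate 0.003 1308 ((565.1047973632812, 235.36346435546875), (235.22642517089844, 165.26539611816406), 88.47056579589844) [0.5458 0.2006 0.0083]
gate 0.03 318 ((553.6875, 222.09011840820312), (22.185230255126953, 162.41156005859375), 13.907520294189453) [0.5541 0.2068 0.0472]
gate 0.105 88 ((562.007568359375, 222.60775756835938), (20.89043426513672, 158.28074645996094), 20.323867797851562) [0.5511 0.2427 0.1135]
gate 0.13 151 ((565.8441162109375, 203.44805908203125), (9.262903213500977, 120.09294891357422), 16.8856201171875) [0.5693 0.188  0.1383]
gate 0.15 37 ((560.8831787109375, 205.65707397460938), (8.896770477294922, 39.5776252746582), 29.93300437927246) [0.5618 0.2028 0.1627]
gate 0.176 86 ((564.8997802734375, 208.37954711914062), (10.103561401367188, 39.69948959350586), 16.69066047668457) [0.565  0.2085 0.1805]
[ 0.3998 -0.2817 -0.0013] [0.9297 0.1023 0.0017]
```

View pics/m.png

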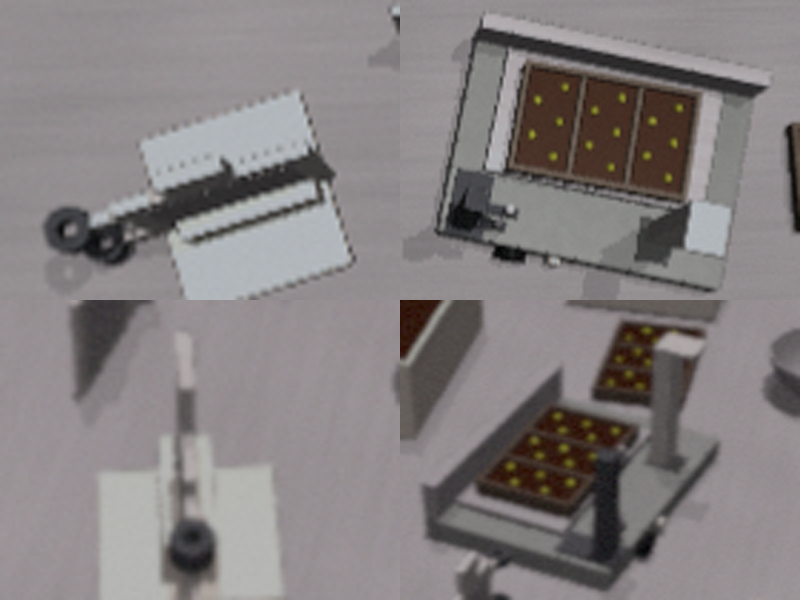

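The crops confirm it. The gate's knuckles point to +y and the tab is at the slot middle. On the table, the upper pin tip shows near original top pixel (374,243), left of the post at (363,241).

Run:
```python
from h import *
np.set_printoptions(precision=4,suppress=True)
t=load('top');s=load('side');T=pts(t);S=pts(s)
y=np.radians(-15.6)
for n,P in(('top',T),('side',S)):
    for nm,c,r,lo,hi in(('posttop',(.585,-.09),.035,.163,.176),('pin/arm',(.585,-.115),.06,.13,.16),('hood',(.548,-.261),.04,.183,.196),('tab',(.565,.208),.035,.174,.19),('panel top',(.565,.208),.09,.133,.146),('knU',(.54,.29),.03,.118,.132)):
        d=np.hypot(P[...,0]-c[0],P[...,1]-c[1]);m=(d<r)&(P[...,2]>lo)&(P[...,2]<hi);q=P[m]
        if len(q)>3:
            r_=cv2.minAreaRect((q[:,:2]*1000).astype(np.float32));v,u=np.nonzero(m)
            print(n,nm,len(q),r_,np.median(q,0),(u.min(),u.max(),v.min(),v.max()))
x=T[236:252,364:382];print((x[...,2]*1000).round().astype(int));print(t['image'][236:252,364:382].mean(-1).astype(int))
```

```text
top posttop 64 ((577.6578369140625, -83.63541412353516), (17.934389114379883, 18.023601531982422), 77.11862182617188) [ 0.5771 -0.0831  0.168 ] (np.int64(357), np.int64(365), np.int64(236), np.int64(244))
top pin/arm 67 ((572.3487548828125, -96.71261596679688), (46.30717468261719, 15.042457580566406), 74.79237365722656) [ 0.571  -0.102   0.1399] (np.int64(356), np.int64(376), np.int64(238), np.int64(246))
top hood 262 ((547.7453002929688, -261.9924621582031), (32.73731994628906, 39.485984802246094), 76.29298400878906) [ 0.5474 -0.2613  0.1874] (np.int64(434), np.int64(450), np.int64(240), np.int64(260))
top tab 90 ((564.9137573242188, 208.3328857421875), (10.103561401367188, 39.7968864440918), 16.69066047668457) [0.565  0.2085 0.1804] (np.int64(223), np.int64(240), np.int64(244), np.int64(253))
top panel top 139 ((565.8441162109375, 203.44805908203125), (9.262903213500977, 120.09294891357422), 16.8856201171875) [0.5698 0.1867 0.1384] (np.int64(212), np.int64(262), np.int64(241), np.int64(259))
top knU 114 ((544.273681640625, 284.5738525390625), (26.600975036621094, 39.346004486083984
[... 8137 characters left out ...]
3 174 164  97 113 141 140 138 139 141]
 [ 76  68  82  66  68  63  54  41  80 133 120  69 107 142 140 141 142 142]
 [ 55  73  98  96 100  85  64  74  51  54  57  73 127 142 141 140 141 141]
 [ 41  54  66 118 122 121  89 115  98 101  94  84 131 143 144 142 141 143]
 [ 40  41  40  44  74 103  99 107 132 141 140 124 142 142 143 142 142 141]
 [ 49  49  52  35  73  96  84  70 117 142 142 144 144 142 144 141 141 143]
 [ 54  54  54  36  45  72  60  77 131 140 143 143 143 143 140 141 140 141]
 [ 76  84  83  83  84  66  63  86 143 142 143 144 143 142 139 140 142 143]
 [113 125 120 123 122 108 103 117 143 143 143 143 142 141 141 141 142 142]]<stdin>:11: RuntimeWarning: invalid value encountered in cast
```

```bash
cat > go.py <<'E'
import sys
from h import *
def delta(p,yaw):  # target tcp, tool yaw deg -> row
    o=robot.observe();Rt=R.from_euler('xyz',o['tool_rot']);G=R.from_euler('xyz',[np.pi,0,np.radians(yaw)])
    d=Rt.inv().apply(np.array(p)-o['tool_pos'])*10;r=(Rt.inv()*G).as_rotvec()/np.pi
    print('row',d.round(4),r.round(4),'t',round(o['time'],2),'pos',o['tool_pos'].round(4),'yaw',np.degrees(o['tool_rot'][2]).round(2),'F',o['contact_force'].round(1))
if __name__=='__main__': a=list(map(float,sys.argv[1:]));delta(a[:3],a[3])
E
python3 go.py .5643 .209 .226 106.8
python3 - <<'E'
from h import *
t=load('top');s=load('side')
print('pinU',onz(t,373,243,.158),'pinL',onz(t,369,248.2,.068))
p=.5*(onz(t,373,243,.158)+onz(t,369,248.2,.068));print(proj(s,[p[0],p[1],.158]),proj(s,[p[0],p[1],.068]))
T=pts(t);print('big gate',np.nanmax(T[310:400,200:275,2]), T[315,268],T[340,250])
E
```

```text
row [ 6.0118 -4.9993  0.0092] [-3.000e-04 -4.000e-04 -4.674e-01] t 0.1 pos [ 0.2023 -0.4841  0.2261] yaw 22.68 F [0.3 0.4 0.2]
pinU [ 0.57081829 -0.1111018   0.158     ] pinL [ 0.56930423 -0.11131129  0.068     ]
(np.float64(331.1271197819188), np.float64(196.58143478202962)) (np.float64(330.37669428947487), np.float64(219.79748723756308))
big gate 0.23996376782291362 [0.41394194 0.13527824 0.11723455] [0.36116979 0.1712623  0.15837294]
```

>>> move_arm --pt "0.4 -0.33 -0.4 0 0 0" --pt "0.8 -0.66 -0.7 0 0 0" --pt "1.0 -0.83 -0.7 0 0 0" --fingers 1

```text
time: 0.48
tool_pos: [0.2639, -0.3681, 0.299]
tool_rot: [3.137, -0.001, 0.397]
contact_force: [-0.1, -1.1, -1.1]
opening: 0.092
grip_force: 0.0
```

>>> move_arm --pt "0.4 -0.33 0 0 0 0" --pt "0.8 -0.66 0 0 0 0" --pt "1.0 -0.83 0 0 0 0"

```text
time: 0.85
tool_pos: [0.3235, -0.2519, 0.2966]
tool_rot: [-3.141, -0.0, 0.398]
contact_force: [0.4, -0.2, -0.6]
opening: 0.092
grip_force: 0.0
```

>>> move_arm --pt "0.4 -0.33 0 0 0 0" --pt "0.8 -0.66 0 0 0 0" --pt "1.0 -0.83 0 0 0 0"

```text
time: 1.23
tool_pos: [0.3837, -0.1368, 0.2965]
tool_rot: [-3.141, 0.0, 0.398]
contact_force: [-0.3, 0.5, -0.7]
opening: 0.0916
grip_force: 0.0
```

>>> move_arm --pt "0.4 -0.33 0 0 0 0" --pt "0.8 -0.66 0 0 0 0" --pt "1.0 -0.83 0 0 0 0"

```text
time: 1.6
tool_pos: [0.444, -0.0217, 0.2963]
tool_rot: [-3.141, 0.0, 0.398]
contact_force: [0.4, -0.5, -0.0]
opening: 0.0914
grip_force: 0.0
```

>>> move_arm --pt "0.4 -0.33 0 0 0 0" --pt "0.8 -0.66 0 0 0 0" --pt "1.0 -0.83 0 0 0 0" --pt "1.0 -0.83 0 0 0 0"

```text
time: 2.1
tool_pos: [0.5039, 0.0926, 0.2959]
tool_rot: [-3.141, 0.001, 0.399]
contact_force: [-0.4, 0.0, 0.7]
opening: 0.092
grip_force: 0.0
```

```bash
python3 go.py .5643 .209 .226 106.8
python3 - <<'E'
from h import *
t=load('top');T=pts(t)
# rear wall top points
d=T.reshape(-1,3);x0=np.array([.5654,-.1926]);y=np.radians(-15.6);X=np.array([np.cos(y),np.sin(y)]);Y=np.array([-np.sin(y),np.cos(y)])
sx=(d[:,:2]-x0)@X;sy=(d[:,:2]-x0)@Y;z=d[:,2]
m=(sx>.1)&(sx<.25)&(abs(sy)<.15)&(z>.04)
print(m.sum(),np.percentile(z[m],[10,50,90]))
q=(d[m,:2]*1000).astype(np.float32);print(cv2.minAreaRect(q));print(cv2.fitLine(q,cv2.DIST_HUBER,0,.01,.01).ravel())
m=(sx>-.08)&(sx<.0)&(abs(sy)<.09)&(z>.024)&(z<.036)
# front edge: min sx per sy bin
for b in np.arange(-.12,.09,.03):
    k=(abs(sy-b)<.008)&(sx>-.12)&(sx<.05)&(z>.02)&(z<.04);print(round(b,3),np.sort(sx[k])[:3].round(4))
E
```

```text
row [ 1.0097 -0.8378  0.698 ] [-4.000e-04  2.000e-04 -4.665e-01] t 2.1 pos [0.5039 0.0926 0.2959] yaw 22.84 F [-0.4  0.   0.7]
2064 [0.04961986 0.05773332 0.0793879 ]
((694.8797607421875, -223.86935424804688), (260.3230895996094, 70.39096069335938), 75.97076416015625)
[ 2.3937324e-01  9.7092760e-01  7.1254340e+02 -2.1756607e+02]
-0.12 [-0.0237 -0.0233 -0.0232]
-0.09 [-0.0248 -0.0246 -0.0245]
-0.06 [-0.0264 -0.0263 -0.0257]
-0.03 [-0.027  -0.027  -0.0268]
0.0 [-0.0282 -0.0281 -0.0279]
0.03 [-0.0353 -0.0291 -0.029 ]
0.06 [-0.0408 -0.0401 -0.0398]
```

>>> move_arm --pt "0.4 -0.33 0 0 0 -0.05" --pt "0.8 -0.66 0 0 0 -0.1" --pt "1.0 -0.83 0 0 0 -0.15" --pt "1.0 -0.83 0 0 0 -0.2" --pt "1.0 -0.83 0 0 0 -0.25" --pt "1.0 -0.83 0 0 0 -0.3" --pt "1.0 -0.83 0 0 0 -0.35" --pt "1.0 -0.83 0 0 0 -0.4" --pt "1.0 -0.83 0 0 0 -0.45" --pt "1.0 -0.83 0 0 0 -0.466" --pt "1.0 -0.83 0 0 0 -0.466"

```text
time: 3.48
tool_pos: [0.5639, 0.2051, 0.2966]
tool_rot: [-3.141, 0.0, 1.858]
contact_force: [-0.3, 0.0, 0.7]
opening: 0.092
grip_force: 0.0
```

```bash
python3 go.py .5643 .209 .210 106.8
```

```text
row [0.0363 0.0156 0.8662] [-0.0002  0.0001 -0.0019] t 3.48 pos [0.5639 0.2051 0.2966] yaw 106.46 F [-0.3  0.   0.7]
```

>>> move_arm --pt "0.03 0.015 0.4 0 0 -0.002" --pt "0.036 0.016 0.8 0 0 -0.002" --pt "0.036 0.016 1.0 0 0 -0.002" --pt "0.036 0.016 1.0 0 0 -0.002"

```text
time: 3.98
tool_pos: [0.5636, 0.2094, 0.1951]
tool_rot: [-3.138, 0.0, 1.864]
contact_force: [-0.7, 0.2, 0.4]
opening: 0.0918
grip_force: 0.0
```

```bash
python3 go.py .5643 .209 .146 106.8
python3 - <<'E'
from h import *
c=cam('side');a=c['image'][200:340,240:400];cv2.imwrite('pics/s1.png',cv2.resize(a,None,fx=4,fy=4)[...,::-1])
E
```

```text
row [-0.0058  0.0074  0.4912] [-0.0013  0.      0.0002] t 3.98 pos [0.5636 0.2094 0.1951] yaw 106.83 F [-0.7  0.2  0.4]
```

View pics/s1.png

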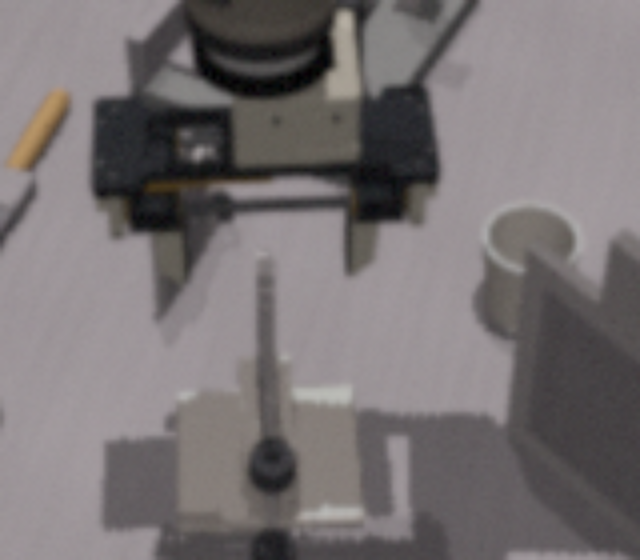

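The open fingers at (170,280) and (360,250) straddle the tab at (264,270). I'll go down and close.

>>> move_arm --pt "0 0.005 0.25 -0.001 0 0" --pt "0 0.007 0.49 -0.001 0 0" --pt "0 0.007 0.49 -0.001 0 0"

```text
time: 4.4
tool_pos: [0.5649, 0.2102, 0.1475]
tool_rot: [3.14, 0.0, 1.865]
contact_force: [0.6, -0.3, -0.4]
opening: 0.092
grip_force: 0.0
```

>>> move_arm --pt "0 0 0 0 0 0" --pt "0 0 0 0 0 0" --pt "0 0 0 0 0 0" --pt "0 0 0 0 0 0" --pt "0 0 0 0 0 0" --pt "0 0 0 0 0 0" --pt "0 0 0 0 0 0" --pt "0 0 0 0 0 0" --fingers -1 --newtons 40

```text
time: 5.4
tool_pos: [0.5652, 0.2105, 0.1476]
tool_rot: [3.139, 0.0, 1.866]
contact_force: [-0.4, -0.1, 0.5]
opening: 0.0168
grip_force: 0.0
```

```bash
python3 go.py .5643 .209 .146 106.8; python3 -c "
from h import *
print(robot.observe())"
```

```text
row [-0.0116 -0.0133  0.0162] [0.001  0.     0.0006] t 5.4 pos [0.5652 0.2105 0.1476] yaw 106.91 F [-0.4 -0.1  0.5]
{'time': 5.4, 'qpos': array([ 2.29424515e-01,  5.50215511e-01,  1.41467032e+00,  1.23777782e-04,
        1.17367008e+00, -6.58406543e-02]), 'qvel': array([-2.21626126e-03,  4.86127804e-05, -6.71479939e-04,  4.87287051e-04,
       -4.60886274e-04, -4.50961698e-04]), 'joint_efforts': array([ 1.84904784e-03, -5.23746300e+01, -2.32778907e+01,  7.32111675e-02,
        2.86528777e-02,  3.17980703e-04]), 'tool_pos': array([0.56523137, 0.21049513, 0.14762162]), 'tool_rot': array([3.13855497e+00, 8.57543553e-05, 1.86601367e+00]), 'contact_force': array([-0.40639774, -0.05271982,  0.47263512]), 'torque': array([ 0.01144924, -0.14573607, -0.01235006]), 'grip_force': 0.0, 'opening': 0.016837712747044025}
```

>>> move_arm --pt "0 0 0 0 0 0" --pt "0 0 0 0 0 0" --pt "0 0 0 0 0 0"

```text
time: 5.78
tool_pos: [0.5651, 0.2105, 0.1476]
tool_rot: [3.139, 0.0, 1.866]
contact_force: [-0.9, -0.4, 0.8]
opening: 0.0096
grip_force: 40.0
```

>>> move_arm --pt "0 0 -0.05 0 0 0" --pt "0 0 -0.15 0 0 0" --pt "0 0 -0.3 0 0 0" --pt "0 0 -0.5 0 0 0" --pt "0 0 -0.7 0 0 0" --pt "0 0 -0.9 0 0 0" --pt "0 0 -1.0 0 0 0"

```text
time: 6.65
tool_pos: [0.5654, 0.2105, 0.2498]
tool_rot: [3.136, 0.0, 1.866]
contact_force: [0.1, 0.2, -4.5]
opening: 0.0097
grip_force: 40.0
```

```bash
python3 go.py .5643 .209 .146 106.8
python3 - <<'E'
from h import *
o=robot.observe();print(o['opening'],o['grip_force'],o['torque'],o['tool_rot'])
c=cam('side');a=c['image'][140:340,200:440];b=cam('top')['image'][180:320,170:340]
cv2.imwrite('pics/s2.png',np.hstack([cv2.resize(a,(400,333)),cv2.resize(b,(400,333))])[...,::-1])
E
```

```text
row [-0.0112 -0.0215  1.038 ] [0.0019 0.0001 0.0007] t 6.65 pos [0.5654 0.2105 0.2498] yaw 106.92 F [ 0.1  0.2 -4.5]
0.009655711927023025 39.98765230178833 [-0.03386353 -0.09482547 -0.00241605] [3.13559489e+00 3.10481169e-04 1.86611439e+00]
```

View pics/s2.png

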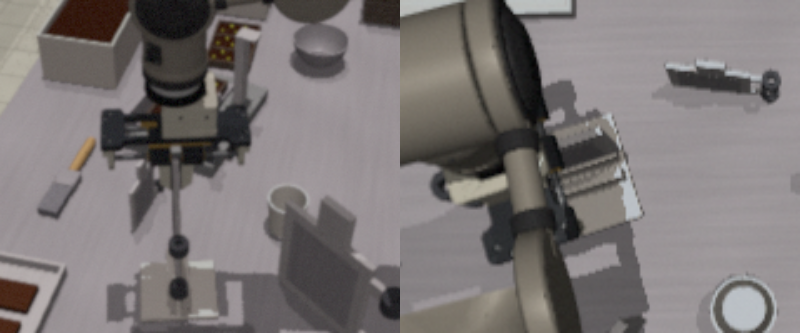

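The gate is held, hanging clear of the stand at (178,250) in the side view. Next is the move to the table.

>>> move_arm --pt "-0.1 -0.1 -0.1 0 0 0" --pt "-0.25 -0.24 -0.3 0 0 0" --pt "-0.45 -0.43 -0.5 0 0 0" --pt "-0.65 -0.62 -0.7 0 0 0" --pt "-0.81 -0.77 -0.8 0 0 0"

```text
time: 7.38
tool_pos: [0.5138, 0.109, 0.3285]
tool_rot: [3.138, 0.001, 1.865]
contact_force: [0.2, 1.1, -5.1]
opening: 0.0096
grip_force: 40.0
```

>>> move_arm --pt "-0.1 -0.03 0 0 0 0.03" --pt "-0.25 -0.08 0 0 0 0.08" --pt "-0.4 -0.12 0 0 0 0.13" --pt "-0.55 -0.17 0 0 0 0.18" --pt "-0.7 -0.21 0 0 0 0.24" --pt "-0.85 -0.26 0 0 0 0.3" --pt "-0.957 -0.29 0 0 0 0.36" --pt "-0.957 -0.29 0 0 0 0.42" --pt "-0.957 -0.29 0 0 0 0.48" --pt "-0.957 -0.29 0 0 0 0.54" --pt "-0.957 -0.29 0 0 0 0.58" --pt "-0.957 -0.29 0 0 0 0.594"

```text
time: 8.88
tool_pos: [0.514, 0.01, 0.3268]
tool_rot: [-3.141, -0.001, -0.003]
contact_force: [-0.2, 0.2, -3.2]
opening: 0.0093
grip_force: 40.0
```

```bash
python3 go.py .44 -.110 .33 0
```

```text
row [-0.7364  1.2022 -0.0345] [-0.0003 -0.0005 -0.0009] t 8.88 pos [0.514  0.01   0.3268] yaw -0.15 F [-0.2  0.2 -3.2]
```

>>> move_arm --pt "-0.1 0.1 0 0 0 0" --pt "-0.3 0.3 0 0 0 0" --pt "-0.5 0.55 0 0 0 0" --pt "-0.7 0.8 0 0 0 0" --pt "-0.74 1.0 0 0 0 0"

```text
time: 9.5
tool_pos: [0.4385, -0.0907, 0.3271]
tool_rot: [-3.141, -0.002, 0.0]
contact_force: [0.1, 0.5, -3.8]
opening: 0.0095
grip_force: 40.0
```

>>> move_arm --pt "0 0.1 0.1 0 0 0" --pt "0 0.2 0.3 0 0 0" --pt "0 0.2 0.5 0 0 0" --pt "0 0.2 0.7 0 0 0" --pt "0 0.2 0.9 0 0 0" --pt "0 0.2 1.0 0 0 0" --pt "0 0.2 1.0 0 0 0"

```text
time: 10.38
tool_pos: [0.4405, -0.1092, 0.2264]
tool_rot: [-3.14, -0.001, 0.0]
contact_force: [0.1, 0.6, -4.1]
opening: 0.0094
grip_force: 40.0
```

```bash
python3 go.py .4858 -.110 .2186 0
python3 - <<'E'
from h import *
c=cam('side');a=c['image'][120:280,250:460];b=cam('top')['image'][160:320,290:500]
cv2.imwrite('pics/s3.png',np.hstack([cv2.resize(a,(400,305)),cv2.resize(b,(400,305))])[...,::-1])
E
```

```text
row [0.4526 0.0078 0.0782] [-0.0005 -0.0005  0.0001] t 10.38 pos [ 0.4405 -0.1092  0.2264] yaw 0.02 F [ 0.1  0.6 -4.1]
```

View pics/s3.png

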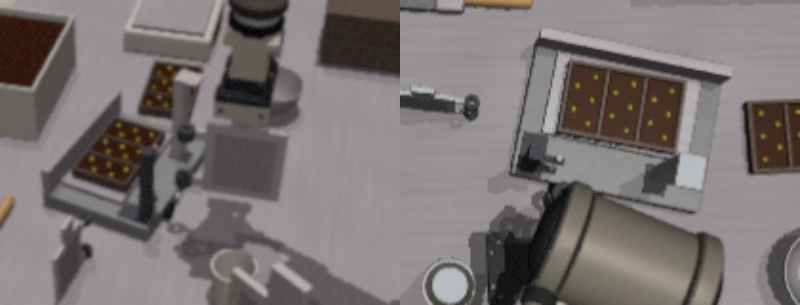

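The side view shows the upper knuckle at crop (186,133) and the lower one at (183,178), just in front of the post at (147,185). The arm hides the gate from the top camera, so the side view has to give the relative check.

Run:
```python
from h import *
np.set_printoptions(linewidth=200,precision=4,suppress=True)
s=load('side');g=s['image'].mean(-1).astype(int)
x,y,z=.4405,-.1092,.2264;b=z-.1376
for nm,h in(('U',.115),('Um',.095),('L',.025),('Lm',.005)):print(nm,proj(s,[x+.0842,y,b+h]))
print('pin',proj(s,[.570,-.1112,.158]),proj(s,[.5705,-.110,.158]),proj(s,[.5705,-.110,.149]))
print(g[190:210,322:338])
print('kn');print(g[178:204,338:358])
```

```text
U (np.float64(347.0689677468145), np.float64(186.68120950113394))
Um (np.float64(346.729141747414), np.float64(192.2767755075855))
L (np.float64(345.59248534299536), np.float64(210.99528159145126))
Lm (np.float64(345.2819814250916), np.float64(216.10930321287782))
pin (np.float64(331.14721360263025), np.float64(196.58592056507996)) (np.float64(330.89331853364115), np.float64(196.81024930325978)) (np.float64(330.8162521717244), np.float64(199.22566954451221))
[[ 26  29  32  26  29  26  52  86  64  39  31  49  60  59  91 131]
 [ 51  41  33  32  32  32  50  73  60  37  40  56  60  48  88 136]
 [ 75  57  36  32  25  24  37  43  42  40  58  56  46  47  93 136]
 [ 78  59  35  35  28  30  38  33  43  53  63  57  38  56  98 131]
 [ 57  45  35  33  29  25  29  34  49  63  56  39  40  76 115 121]
 [ 55  50  45  38  29  29  22  47  70  88  68  42  59  97 115 107]
 [ 48  56  60  54  46  43  45  58  94 111  88  59  81 109 101  94]
 [ 45  48  58  60  64  63  59  67  82 101  89  86 105 103  95 108]
 [ 52  59  65  67  68  67  65  70  68  78  84 106 107  99 108 123]
 [ 78  80  71  68  69  71  71  66 
[... 2165 characters left out ...]
14 121 128 130 134 132 130 129 114]
 [110 111  98  89  88  86  85  77  75  83 109 126 131 134 131 131 133 130 129 111]
 [121 117  94  90  86  89  85  77  78  87 113 129 134 132 133 132 131 130 121 108]
 [125 108  92  90  88  88  83  76  75  93 112 122 130 134 132 131 133 127 111  95]
 [125 102  89  87  89  87  81  75  75  79  86 104 121 126 131 131 134 126 106  89]
 [119  96  88  87  89  89  83  76  68  67  70  76  98 111 129 133 131 116  91  80]
 [108  87  85  84  86  85  75  71  62  60  66  68  90 118 131 133 124  98  74  79]
 [106  94  85  85  78  75  75  69  65  62  67  71  96 123 130 129 108  78  66  80]
 [122 117 111 102  89  80  70  65  65  65  67  83 108 126 127 114  87  60  62  82]]
```

>>> move_arm --pt "0.1 0 0 0 0 0" --pt "0.25 0.01 0 0 0 0" --pt "0.4 0.01 0 0 0 0" --pt "0.463 0.01 0 0 0 0" --pt "0.463 0.01 0 0 0 0"

```text
time: 11.1
tool_pos: [0.4876, -0.1103, 0.2268]
tool_rot: [-3.141, -0.002, 0.0]
contact_force: [-0.2, -0.6, -3.5]
opening: 0.0099
grip_force: 40.0
```

>>> move_arm --pt "0 0 0.06 0 0 0" --pt "0 0 0.14 0 0 0" --pt "0 0 0.2 0 0 0" --pt "0 0 0.2 0 0 0" --pt "0 0 0.2 0 0 0"

```text
time: 11.72
tool_pos: [0.4874, -0.1105, 0.2073]
tool_rot: [-3.141, -0.003, -0.0]
contact_force: [-0.4, 0.5, -4.2]
opening: 0.0097
grip_force: 40.0
```

>>> move_arm --pt "0 0 0.01 0 0 0" --pt "0 0 0.02 0 0 0" --pt "0 0 0.03 0 0 0" --pt "0 0 0.03 0 0 0"

```text
time: 12.22
tool_pos: [0.4873, -0.1104, 0.2041]
tool_rot: [-3.141, -0.003, -0.0]
contact_force: [0.5, 0.2, -3.2]
opening: 0.0095
grip_force: 40.0
```

```bash
python3 go.py .4868 -.110 .2006 0
```

```text
row [-0.0052 -0.0041  0.035 ] [-0.0003 -0.0009 -0.    ] t 12.22 pos [ 0.4873 -0.1104  0.2041] yaw -0.0 F [ 0.5  0.2 -3.2]
```

>>> move_arm --pt "-0.005 0 0.01 0 0 0" --pt "-0.005 0 0.02 0 0 0" --pt "-0.005 0 0.025 0 0 0" --pt "-0.005 0 0.03 0 0 0"

```text
time: 12.72
tool_pos: [0.4869, -0.1105, 0.2011]
tool_rot: [-3.141, -0.003, -0.0]
contact_force: [-0.6, -0.2, -4.2]
opening: 0.0101
grip_force: 40.0
```

>>> move_arm --pt "0 0 0.005 0 0 0" --pt "0 0 0.01 0 0 0" --pt "0 0 0.01 0 0 0"

```text
time: 13.1
tool_pos: [0.4869, -0.1104, 0.2001]
tool_rot: [-3.141, -0.003, -0.0]
contact_force: [-0.8, -0.1, -4.0]
opening: 0.0098
grip_force: 40.0
```

>>> move_arm --pt "0 0 0.005 0 0 0" --pt "0 0 0.01 0 0 0" --pt "0 0 0.01 0 0 0"

```text
time: 13.48
tool_pos: [0.4869, -0.1104, 0.1991]
tool_rot: [-3.141, -0.003, -0.0]
contact_force: [-0.1, 0.2, -4.1]
opening: 0.0095
grip_force: 40.0
```

>>> move_arm --pt "0 0 0.005 0 0 0" --pt "0 0 0.01 0 0 0" --pt "0 0 0.01 0 0 0"

```text
time: 13.85
tool_pos: [0.4868, -0.1104, 0.1981]
tool_rot: [-3.141, -0.003, 0.0]
contact_force: [-0.7, -1.5, -3.9]
opening: 0.0099
grip_force: 40.0
```

>>> move_arm --pt "0 0 0.005 0 0 0" --pt "0 0 0.01 0 0 0" --pt "0 0 0.01 0 0 0"

```text
time: 14.22
tool_pos: [0.4868, -0.1104, 0.1971]
tool_rot: [-3.141, -0.003, -0.0]
contact_force: [0.2, 0.1, -3.8]
opening: 0.0099
grip_force: 40.0
```

```bash
python3 -c "
from h import *
o=robot.observe();print(o['tool_pos'],o['contact_force'],o['torque'])"
```

```text
[ 0.48683663 -0.11042487  0.19710376] [ 0.21513047  0.05320471 -3.78975489] [0.06092592 0.09956573 0.01798126]
```

>>> move_arm --pt "0 0 0.005 0 0 0" --pt "0 0 0.01 0 0 0" --pt "0 0 0.015 0 0 0" --pt "0 0 0.02 0 0 0"

```text
time: 14.72
tool_pos: [0.4869, -0.1104, 0.1951]
tool_rot: [-3.141, -0.003, -0.0]
contact_force: [0.4, -0.4, -4.4]
opening: 0.0096
grip_force: 40.0
```

>>> move_arm --pt "0 0 0.005 0 0 0" --pt "0 0 0.01 0 0 0" --pt "0 0 0.015 0 0 0" --pt "0 0 0.02 0 0 0"

```text
time: 15.22
tool_pos: [0.4869, -0.1104, 0.1931]
tool_rot: [-3.141, -0.003, -0.0]
contact_force: [0.5, 0.7, -4.5]
opening: 0.0097
grip_force: 40.0
```

```bash
python3 -c "
from h import *
o=robot.observe();print(o['tool_pos'],o['contact_force'],o['torque'],o['tool_rot'])"
```

```text
[ 0.48688574 -0.11044192  0.19314689] [ 0.46766859  0.7285963  -4.54395235] [ 0.01195324  0.08651952 -0.038611  ] [-3.14077730e+00 -3.03900946e-03 -7.20861463e-05]
```

>>> move_arm --pt "0 0 0.005 0 0 0" --pt "0 0 0.01 0 0 0" --pt "0 0 0.015 0 0 0" --pt "0 0 0.02 0 0 0" --pt "0 0 0.025 0 0 0" --pt "0 0 0.03 0 0 0" --pt "0 0 0.035 0 0 0" --pt "0 0 0.04 0 0 0"

```text
time: 16.23
tool_pos: [0.4869, -0.1104, 0.1891]
tool_rot: [-3.141, -0.003, -0.0]
contact_force: [-0.0, -0.2, -3.1]
opening: 0.0097
grip_force: 40.0
```

>>> move_arm --pt "0 0 0.005 0 0 0" --pt "0 0 0.01 0 0 0" --pt "0 0 0.015 0 0 0" --pt "0 0 0.02 0 0 0" --pt "0 0 0.025 0 0 0" --pt "0 0 0.03 0 0 0" --pt "0 0 0.035 0 0 0" --pt "0 0 0.04 0 0 0"

```text
time: 17.23
tool_pos: [0.4869, -0.1104, 0.1851]
tool_rot: [-3.141, -0.003, -0.0]
contact_force: [-0.2, -0.6, -3.8]
opening: 0.0097
grip_force: 40.0
```

```bash
python3 -c "
from h import *
o=robot.observe();print(o['tool_pos'],o['contact_force'],o['torque'],o['tool_rot'])
c=cam('side');b=cam('top')
cv2.imwrite('pics/s4.png',np.hstack([cv2.resize(c['image'][140:260,280:420],(467,400)),cv2.resize(b['image'][200:300,330:430],(333,400))])[...,::-1])"
```

```text
[ 0.48691328 -0.11043018  0.18514565] [-0.23436899 -0.57703761 -3.79360688] [ 0.03908207  0.0823117  -0.03761731] [-3.14077717e+00 -3.02384513e-03 -5.91236950e-05]
```

View pics/s4.png

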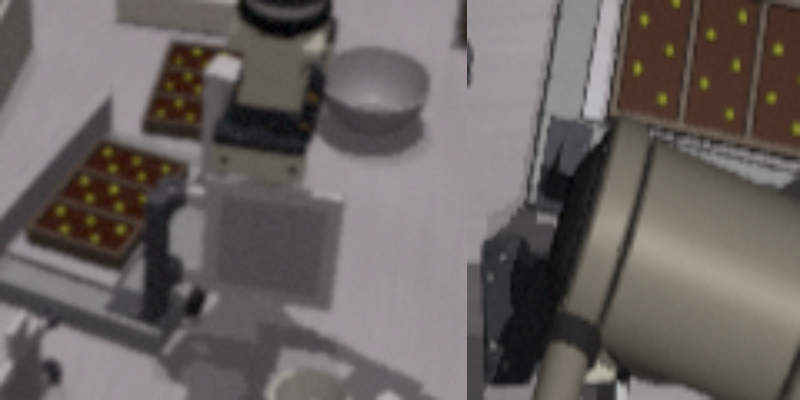

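The gate's knuckles sit just behind the post at about (165,190) and (175,270) in the side crop, which fits with them being on the pins. Next, feel for the seat.

>>> move_arm --pt "0 0 0.005 0 0 0" --pt "0 0 0.01 0 0 0" --pt "0 0 0.015 0 0 0" --pt "0 0 0.015 0 0 0"

```text
time: 17.82
tool_pos: [0.4869, -0.1104, 0.1836]
tool_rot: [-3.141, -0.003, -0.0]
contact_force: [-0.1, 0.1, -3.7]
opening: 0.0093
grip_force: 40.0
```

>>> move_arm --pt "0 0 0.005 0 0 0" --pt "0 0 0.005 0 0 0"

```text
time: 18.08
tool_pos: [0.4869, -0.1104, 0.1832]
tool_rot: [-3.141, -0.003, -0.0]
contact_force: [0.2, 0.2, -3.0]
opening: 0.0098
grip_force: 40.0
```

>>> move_arm --pt "0 0 0.005 0 0 0" --pt "0 0 0.005 0 0 0"

```text
time: 18.32
tool_pos: [0.4869, -0.1104, 0.1826]
tool_rot: [-3.141, -0.003, -0.0]
contact_force: [-0.1, -0.4, -3.8]
opening: 0.0098
grip_force: 40.0
```

>>> move_arm --pt "0 0 0.005 0 0 0" --pt "0 0 0.005 0 0 0"

```text
time: 18.58
tool_pos: [0.487, -0.1105, 0.1824]
tool_rot: [-3.141, -0.003, -0.0]
contact_force: [-1.3, 0.4, -1.1]
opening: 0.01
grip_force: 40.0
```

The contact height is 0.1825, exactly the seat height, so both knuckles are fully down. I'll lower the grip to allow slip and swing about the pin axis.

>>> move_arm --pt "0 0 0 0 0 0" --pt "0.0008 0.0367 0 0 0 -0.0139" --pt "0.0032 0.0734 0 0 0 -0.0278" --pt "0.0032 0.0734 0 0 0 -0.0278" --newtons 15

```text
time: 19.08
tool_pos: [0.4874, -0.1178, 0.1823]
tool_rot: [-3.141, -0.004, 0.087]
contact_force: [-0.6, 1.1, -1.7]
opening: 0.0099
grip_force: 15.0
```

>>> move_arm --pt "0.0008 0.0367 0 0 0 -0.0139" --pt "0.0032 0.0734 0 0 0 -0.0278" --pt "0.0072 0.1099 0 0 0 -0.0417" --pt "0.0128 0.1462 0 0 0 -0.0556" --pt "0.0128 0.1462 0 0 0 -0.0556"

```text
time: 19.7
tool_pos: [0.49, -0.1322, 0.1823]
tool_rot: [3.142, -0.004, 0.261]
contact_force: [-0.0, 0.3, -1.5]
opening: 0.0101
grip_force: 15.0
```

>>> move_arm --pt "0.0008 0.0367 0 0 0 -0.0139" --pt "0.0032 0.0734 0 0 0 -0.0278" --pt "0.0072 0.1099 0 0 0 -0.0417" --pt "0.0128 0.1462 0 0 0 -0.0556" --pt "0.02 0.1822 0 0 0 -0.0694" --pt "0.0287 0.2179 0 0 0 -0.0833" --pt "0.0287 0.2179 0 0 0 -0.0833"

```text
time: 20.58
tool_pos: [0.4983, -0.1524, 0.1823]
tool_rot: [3.141, -0.003, 0.522]
contact_force: [-0.8, 0.2, -0.5]
opening: 0.0098
grip_force: 15.0
```

>>> move_arm --pt "0.0008 0.0367 0 0 0 -0.0139" --pt "0.0032 0.0734 0 0 0 -0.0278" --pt "0.0072 0.1099 0 0 0 -0.0417" --pt "0.0128 0.1462 0 0 0 -0.0556" --pt "0.02 0.1822 0 0 0 -0.0694" --pt "0.0287 0.2179 0 0 0 -0.0833" --pt "0.0287 0.2179 0 0 0 -0.0833"

```text
time: 21.45
tool_pos: [0.5115, -0.1698, 0.1822]
tool_rot: [3.14, -0.003, 0.784]
contact_force: [-2.0, 0.3, 0.4]
opening: 0.0099
grip_force: 15.0
```

```bash
python3 -c "
from h import *
o=robot.observe();print(o['tool_pos'],o['contact_force'],o['torque'],np.degrees(o['tool_rot'][2]))
a=o['tool_rot'][2];print('axis',o['tool_pos'][:2]+.0842*np.array([np.cos(a),np.sin(a)]))"
```

```text
[ 0.51145799 -0.16978722  0.18223609] [-2.03473955  0.33783984  0.38753782] [0.23463088 0.15471436 0.06045734] 44.89290566802937
axis [ 0.57110757 -0.11036022]
```

>>> move_arm --pt "0.0008 0.0367 0 0 0 -0.0139" --pt "0.0032 0.0734 0 0 0 -0.0278" --pt "0.0072 0.1099 0 0 0 -0.0417" --pt "0.0128 0.1462 0 0 0 -0.0556" --pt "0.02 0.1822 0 0 0 -0.0694" --pt "0.0287 0.2179 0 0 0 -0.0833" --pt "0.0287 0.2179 0 0 0 -0.0833"

```text
time: 22.32
tool_pos: [0.5288, -0.1832, 0.1822]
tool_rot: [3.14, -0.002, 1.045]
contact_force: [-1.2, 0.2, -0.0]
opening: 0.01
grip_force: 15.0
```

>>> move_arm --pt "0.0008 0.0367 0 0 0 -0.0139" --pt "0.0032 0.0734 0 0 0 -0.0278" --pt "0.0072 0.1099 0 0 0 -0.0417" --pt "0.0128 0.1462 0 0 0 -0.0556" --pt "0.0128 0.1462 0 0 0 -0.0556"

```text
time: 22.95
tool_pos: [0.5421, -0.1894, 0.1822]
tool_rot: [3.139, -0.002, 1.22]
contact_force: [-1.1, -0.4, -0.7]
opening: 0.01
grip_force: 15.0
```

```bash
python3 -c "
from h import *
o=robot.observe();print(o['tool_pos'],o['contact_force'],o['torque'],np.degrees(o['tool_rot'][2]))
c=cam('side');b=cam('top')
cv2.imwrite('pics/s5.png',np.hstack([cv2.resize(c['image'][130:250,280:420],(467,400)),cv2.resize(b['image'][200:300,360:460],(333,400))])[...,::-1])"
```

```text
[ 0.54213744 -0.18937052  0.18218251] [-1.13933719 -0.416874   -0.73437822] [0.2262023  0.28886251 0.14965203] 69.8943207987714
```

View pics/s5.png

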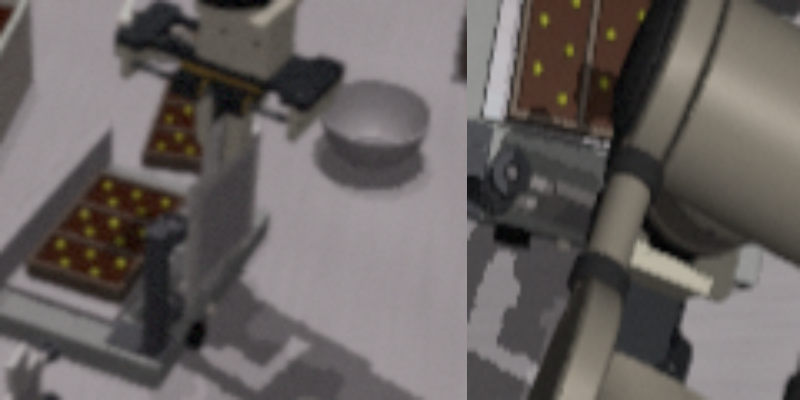

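The side view shows the gate on its hinge and nearly shut under the hood. The top view shows the pin inside the knuckle bore at (508,172). Now close it gently on the stop.

>>> move_arm --pt "0.0003 0.022 0 0 0 -0.0083" --pt "0.0012 0.044 0 0 0 -0.0167" --pt "0.0026 0.066 0 0 0 -0.025" --pt "0.0046 0.0881 0 0 0 -0.0333" --pt "0.0072 0.1099 0 0 0 -0.0417" --pt "0.0072 0.1099 0 0 0 -0.0417"

```text
time: 23.8
tool_pos: [0.5531, -0.1926, 0.1823]
tool_rot: [3.139, -0.002, 1.353]
contact_force: [-1.7, 0.5, -1.1]
opening: 0.0102
grip_force: 15.0
```

>>> move_arm --pt "0.0001 0.0147 0 0 0 -0.0056" --pt "0.0001 0.0147 0 0 0 -0.0056"

```text
time: 24.05
tool_pos: [0.5545, -0.1929, 0.1823]
tool_rot: [3.139, -0.001, 1.371]
contact_force: [-1.1, 0.8, -2.1]
opening: 0.01
grip_force: 15.0
```

>>> move_arm --pt "0.0001 0.0147 0 0 0 -0.0056" --pt "0.0001 0.0147 0 0 0 -0.0056"

```text
time: 24.3
tool_pos: [0.5559, -0.1932, 0.1823]
tool_rot: [3.139, -0.001, 1.388]
contact_force: [-0.7, 1.5, -2.4]
opening: 0.0101
grip_force: 15.0
```

>>> move_arm --pt "0.0001 0.0147 0 0 0 -0.0056" --pt "0.0001 0.0147 0 0 0 -0.0056"

```text
time: 24.55
tool_pos: [0.5572, -0.1934, 0.1823]
tool_rot: [3.139, -0.001, 1.406]
contact_force: [-1.0, 0.5, -2.3]
opening: 0.0099
grip_force: 15.0
```

>>> move_arm --pt "0 0.0073 0 0 0 -0.0028" --pt "0 0.0073 0 0 0 -0.0028"

```text
time: 24.8
tool_pos: [0.5575, -0.1935, 0.1823]
tool_rot: [3.14, -0.001, 1.414]
contact_force: [-4.1, 1.2, -0.1]
opening: 0.0095
grip_force: 15.1
```

>>> move_arm --pt "0 0.0073 0 0 0 -0.0028" --pt "0 0.0073 0 0 0 -0.0028"

```text
time: 25.05
tool_pos: [0.5579, -0.1935, 0.1823]
tool_rot: [3.141, -0.002, 1.423]
contact_force: [-5.6, 1.3, 1.5]
opening: 0.0098
grip_force: 15.2
```

>>> move_arm --pt "0 0.0073 0 0 0 -0.0028" --pt "0 0.0073 0 0 0 -0.0028"

```text
time: 25.3
tool_pos: [0.5583, -0.1935, 0.1823]
tool_rot: [3.141, -0.002, 1.432]
contact_force: [-6.6, 2.1, 0.8]
opening: 0.0103
grip_force: 15.3
```

```bash
python3 -c "
from h import *
o=robot.observe();print(o['tool_pos'],o['contact_force'],o['torque'],np.degrees(o['tool_rot'][2]))"
```

```text
[ 0.55829293 -0.19350345  0.18231123] [-6.63490673  2.05731766  0.84616146] [ 0.44347647  1.3218071  -0.32944409] 82.04020166429129
```

The stop was felt at a tool yaw of about 81° with light force (about 6 N). Release and retreat upward.

>>> move_arm --pt "0 0 0 0 0 0" --pt "0 0 0 0 0 0" --pt "0 0 0 0 0 0" --pt "0 0 0 0 0 0" --pt "0 0 0 0 0 0" --fingers -0.1

```text
time: 25.92
tool_pos: [0.5595, -0.1938, 0.1824]
tool_rot: [3.138, -0.001, 1.432]
contact_force: [-1.1, 1.0, -0.3]
opening: 0.0411
grip_force: 0.0
```

>>> move_arm --pt "0 0 -0.1 0 0 0" --pt "0 0 -0.3 0 0 0" --pt "0 0 -0.6 0 0 0" --pt "0 0 -0.9 0 0 0" --pt "0 0 -1.0 0 0 0"

```text
time: 26.55
tool_pos: [0.5598, -0.1942, 0.2849]
tool_rot: [3.135, 0.0, 1.432]
contact_force: [-0.1, 0.2, -0.5]
opening: 0.0413
grip_force: 0.0
```

>>> move_arm --pt "0.2 -0.3 -0.1 0 0 0" --pt "0.5 -0.6 -0.1 0 0 0" --pt "0.8 -0.9 -0.1 0 0 0" --pt "1.0 -1.0 -0.1 0 0 0"

```text
time: 27.05
tool_pos: [0.4727, -0.0797, 0.2921]
tool_rot: [3.139, -0.001, 1.432]
contact_force: [0.4, -0.1, 0.3]
opening: 0.0413
grip_force: 0.0
```

>>> move_arm --pt "0.2 -0.3 0 0 0 0" --pt "0.5 -0.6 0 0 0 0" --pt "0.8 -0.9 0 0 0 0" --pt "1.0 -1.0 0 0 0 0" --pt "1.0 -1.0 0 0 0 0"

```text
time: 27.68
tool_pos: [0.3888, 0.0328, 0.2921]
tool_rot: [3.138, -0.001, 1.434]
contact_force: [0.7, -0.6, 0.2]
opening: 0.0414
grip_force: 0.0
```

```bash
python3 -c "
from h import *
o=robot.observe();print(o['tool_pos'],o['contact_force'])
c=cam('side');b=cam('top');T=pts(b)
x0=np.array([.5626,-.1925]);y=np.radians(-13.7);X=np.array([np.cos(y),np.sin(y)]);Y=np.array([-np.sin(y),np.cos(y)])
d=T.reshape(-1,3);sx=(d[:,:2]-x0)@X*1000;sy=(d[:,:2]-x0)@Y*1000;z=d[:,2]*1000
for nm,lo,hi in(('tab',208,225),('panel',168,181),('knU',153,166)):
    m=(abs(sx)<60)&(abs(sy)<110)&(z>lo)&(z<hi);print(nm,m.sum(),cv2.minAreaRect(np.c_[sx,sy][m].astype(np.float32)),np.median(z[m]))
cv2.imwrite('pics/s6.png',np.hstack([cv2.resize(c['image'][130:250,280:420],(467,400)),cv2.resize(b['image'][200:300,360:460],(333,400))])[...,::-1])"
```

```text
[0.38880636 0.03277097 0.29211249] [ 0.73433763 -0.59580837  0.21505204]
tab 91 ((-4.523751735687256, -8.287027359008789), (10.616318702697754, 40.221275329589844), 3.4806740283966064) 212.55765998727426
panel 132 ((-3.6094751358032227, 26.24987030029297), (25.26598358154297, 168.03538513183594), 8.072202682495117) 170.93287018287018
knU 195 ((-3.190927028656006, 26.29696273803711), (27.578380584716797, 169.8470916748047), 7.731156826019287) 158.27531140190422
```

View pics/s6.png

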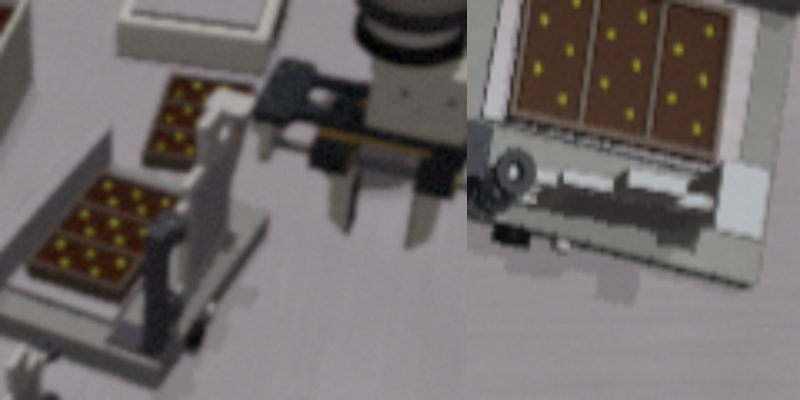

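The side view shows the gate shut under the hood at (210,110) and the gripper clear. The top view shows the pin centred in the bore at (515,170) and the panel end under the hood at (715,190). Last check is the tab height, then I'll hand in.

```bash
python3 -c "
from h import *
for n in('side','top'):
    P=pts(load(n)).reshape(-1,3);m=(np.hypot(P[:,0]-.559,P[:,1]+.2)<.03)&(P[:,2]>.2)&(P[:,2]<.24)
    print(n,m.sum(),np.percentile(P[m,2],[10,50,90,98]))
    m=(np.hypot(P[:,0]-.571,P[:,1]+.1104)<.015)&(P[:,2]>.13)&(P[:,2]<.2);print(' kn',m.sum(),np.percentile(P[m,2],[10,50,90]))
"
```

```text
side 57 [0.20218472 0.21332733 0.21690746 0.2178097 ]
 kn 62 [0.14607562 0.15959602 0.16369891]
top 105 [0.20680982 0.21204892 0.21478384 0.21605186]
 kn 123 [0.14431221 0.1572972  0.16070679]
```

Heights match a fully seated gate: the tab top reads about 0.215–0.217 m and the knuckle top about 0.160 m.

```bash
python3 -c "
from cell import robot
print(robot.hand_in())"
```

```text
the job is handed in; nothing more can be done
None
```

The gate was hung on both hinge pins while well open and lowered until both knuckles were fully down. It was then swung shut under the hood until it touched the stop at about 7 N, and released; the job was handed in at about 28 s of the 61 s allowed.

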